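# Hang the dipping baskets on the drying hook

### The arm

A 7-joint arm with a two-finger parallel gripper is mounted at the origin on the work surface. World frame = base frame: x ahead of the robot, y to its left, z up, the work surface at z = 0. Lengths are in m, angles in rad, forces in N, time in s.
With the tool pointing down it reaches from about 0.425 to 0.925 m from the base axis. Payload 6.8 kg.
Tool frame: the origin (TCP) lies where the fingers leave the gripper's body, on its centre line; the fingertips stand 80 mm ahead of it and the grasp point (between the pads) lies 61 mm ahead of it; z points along the fingers, y is the direction in which the jaws open and shut (so a half turn about z gives the same grasp; the last joint's range is limited). The gripper opens to 88 mm and grips with 3 to 60 N. Pads are 20 mm wide; open, the fingers measure 115 mm over their backs; the gripper's body (75 mm by 178 mm) begins 61 mm behind the grasp point.
Start: joints at [-1.408, 0.477, 0.022, 1.555, -0.011, 1.109, -0.083], TCP at [0.181, 0.65, 0.303] pointing down, gripper open.
Joint ranges: [-2.96, 2.96], [-0.34, 2.1], [-1.41, 1.46], [0.24, 2.44], [-1.37, 4.51], [0.17, 1.92], [-2.96, 2.96]. Speed limits (rad/s): [2.39, 2.39, 3.14, 3.14, 3.14, 3.14, 3.14].

### API

Orientations are given as a rotation vector (axis times angle).
In Python, from station import observe, snapshot, hand_in gives the robot as it stands.
- The arm moves only by the shell command python3 -m crank 'ROWS' [FORCE]. ROWS is JSON, a list of rows, each a list of 7 numbers: the opening in per cent of the stroke, from 0 (shut) to 100 (fully open), then the shift along the tool's x, y, z in mm, then the turn, a rotation vector about the tool's x, y, z in rad. A call has 1 to 8 rows; each row shifts and turns the commanded pose from where the row before left it, along the tool's axes as they then stand; what a row does not reach is not made up. A row lasts 1/10 s, in which the tool goes at most 50 mm and 8.59 degrees, less where a joint would pass 70% of its speed; a pose out of reach is approached as far as the arm can. A call is refused whole if a number of a shift passes 50 or a number of a turn 0.15, either way. A call with a gripper value outside its range is refused whole. The fingers move at their own pace and stop on an object; FORCE is the grip in N (left out, the last holds). Time passes only in rows, so rows that do not move let the fingers close. It gives the time, the measured TCP pose, the force and the opening at its end, in the units of the state.
- observe(): the state, without advancing time (a new reading comes with each control period).
- snapshot(name): name is "scene" or "top" or "wrist"; returns a dict with "img" (384x512x3 uint8, red, green, blue), "camera_matrix" (3x3 intrinsics, pixels), "extrinsics" (4x4, takes a point from camera to world coordinates). Camera axes: x right, y down, z forward; pixel columns grow to the right and rows downward; lengths in m; the calibration is good to about 2 mm. The wrist camera is an equidistant fisheye: a pixel r from the principal point sees the ray r / f radians off the axis. A picture is of the moment at which its call begins. There is no depth.
- hand_in(): hands the job in, once; it reports no verdict.
The state is a dict: "time_s": time; "joint_positions": joint angles; "joint_vel": joint speeds; "joint_efforts": joint torques, N m; "position": TCP position; "orientation": TCP orientation; "ft_force": force on the tool from outside, world axes, zero at the start; "wrist_torque": the same for the moment, N m; "width": finger opening in m.
Only numpy, scipy, OpenCV 4.12 (cv2) and the standard library are available. Lean on these libraries where they do the work, as an engineer would, in place of code of your own. Each camera call takes 0.05 s, during which the arm holds its last target. There are 200 camera calls.

### The job

Hang the three steel dipping baskets on the drying hook by their blue eyes, the largest first, then the middle one, then the smallest, so that they end up nested close together behind the upturned tip. As each goes on, press it back along the arm until the sprung stop behind gives by about half its 6 mm of travel, gently and without ramming it solid, then let it go. Do not tip a basket over, and leave the glassware alone.

Things in the scene. Friction and masses are not known exactly. Their poses are not given: they have to be found in the camera images.
- basket_l_eye (a point): Centre of the hole in the large basket's blue sleeve, 130 mm above its underside. Sleeve: 26 mm along x, 26 mm across y, from 18 mm below to 24 mm above this point. The hole runs through it along x, 16 mm wide (y), 24 mm high, centred here. Grip the flat y sides from above: the arm then passes between the fingers. Looks the same turned half round; may hang either way.
- basket_l: The large dipping basket: perforated steel trough 120 x 24 x 55 mm (long along y, thin along x, tall along z) standing on the bench; two wires rise from its ends to the blue sleeve at the top. Origin: centre of its underside. About 240 g, a fifth more or less.
- basket_m_eye (a point): Centre of the hole in the middle basket's blue sleeve, 125 mm above its underside. Sleeve: 26 mm along x, 26 mm across y, from 18 mm below to 24 mm above this point. The hole runs through it along x, 16 mm wide (y), 24 mm high, centred here. Grip the flat y sides from above: the arm then passes between the fingers. Looks the same turned half round; may hang either way.
- basket_m: The middle dipping basket: perforated steel trough 92 x 24 x 50 mm (long along y, thin along x, tall along z) standing on the bench; two wires rise from its ends to the blue sleeve at the top. Origin: centre of its underside. About 190 g, a fifth more or less.
- basket_s_eye (a point): Centre of the hole in the small basket's blue sleeve, 120 mm above its underside. Sleeve: 26 mm along x, 26 mm across y, from 18 mm below to 24 mm above this point. The hole runs through it along x, 16 mm wide (y), 24 mm high, centred here. Grip the flat y sides from above: the arm then passes between the fingers. Looks the same turned half round; may hang either way.
- basket_s: The small dipping basket: perforated steel trough 64 x 24 x 45 mm (long along y, thin along x, tall along z) standing on the bench; two wires rise from its ends to the blue sleeve at the top. Origin: centre of its underside. About 150 g, a fifth more or less.
- hook_root (a point): Where the hook's round arm leaves the post's front face, on the arm's axis, 215 mm above the bench. The arm, 10 mm thick, runs level along -x of this frame (z up). A red collar is clamped on it by the post, with a sprung black disc (28 mm) in front: the stop. The disc's face at rest is 24 to 54 mm from here: not reported, differs each time, find it by feel.
- hook_tip (a point): Where the arm's axis ends, 146 mm out from its root, in an upturned pin 8 mm thick, its top 14 mm above the axis. An eye passes the tip with its hole centre about 4.5 mm above the axis (2.5 mm play up and down, 3 mm each side); it hangs on the arm with its hole centre 7 mm below the axis.
- stand: The hook's stand, fixed: iron foot 150 x 200 x 12 mm, post 24 mm thick, 13 mm higher than the arm's axis; origin on the bench under the post, 12 mm behind the arm's root. The stop's disc gives 6 mm at 2.5 N per mm (damped: press at 15 mm/s or less), then is solid; it springs back. The collar does not slide. Three sleeves fit between stop and tip.
- beaker: Empty glass beaker, 68 mm wide, 90 mm high, a bystander on the bench; origin at its underside. Leave it alone.
- reagent: Amber reagent bottle with a red cap, 60 mm wide, 130 mm high, a bystander; origin at its underside. Leave it alone.
Mind the look-alikes: they are no part of the job. What is shaped like the basket_l but orange is not meant. What is shaped like the basket_m but orange is not meant.

How it is judged:
By the outcome, as a careful person would: the job done as asked, in the order asked, and still so for the second after the job is handed in, with the robot touching nothing.
It also fails if it takes over 72 s, if anything falls off the work surface, if the arm or the gripper's body presses on something with over 40 N, if the wrist force passes 120 N, or if a joint passes its speed limit or range.

## Working session

There is one attempt and no reset: what is moved stays moved. The work goes in short steps, Python scripts to look and compute and a shell command to move; the robot and the scene stay as the last step left them, time stands still between calls to the robot, and variables do not carry over. Pictures are saved under pics/ and viewed, about 8 in all and at most 12, crops included, and the job is handed in when it is done.

```bash
mkdir -p pics; ls; python3 - <<'E'
from station import observe,snapshot
import cv2,json
for n in("scene","top"):
    s=snapshot(n);cv2.imwrite(f"pics/{n}0.png",cv2.resize(s["img"][:,:,::-1],(800,600),interpolation=cv2.INTER_CUBIC))
    print(n,s["camera_matrix"].tolist(),s["extrinsics"].round(4).tolist())
o=observe();print({k:o[k] for k in("time_s","position","orientation","ft_force","width")})
E
```

```text
pics
scene [[498.2804444560348, 0.0, 263.05786109299726], [0.0, 498.2804444560348, 182.6286762851217], [0.0, 0.0, 1.0]] [[-0.5951, 0.527, -0.6067, 1.377], [0.8035, 0.4044, -0.4368, 0.5315], [0.0151, -0.7475, -0.6641, 1.0463], [0.0, 0.0, 0.0, 1.0]]
top [[369.2325248608259, 0.0, 260.6770377590444], [0.0, 369.2325248608259, 189.38976496843196], [0.0, 0.0, 1.0]] [[-0.0099, -0.9986, 0.0522, 0.4988], [-0.9995, 0.0083, -0.0292, -0.0568], [0.0287, -0.0524, -0.9982, 0.9805], [0.0, 0.0, 0.0, 1.0]]
{'time_s': 0.1, 'position': array([0.18045714, 0.6500352 , 0.30179938]), 'orientation': array([-4.24004380e-01, -3.11273369e+00,  2.49804951e-03]), 'ft_force': array([-0.30154538,  0.27236727, -0.95736953]), 'width': 0.08765865046256255}
```

View pics/scene0.png

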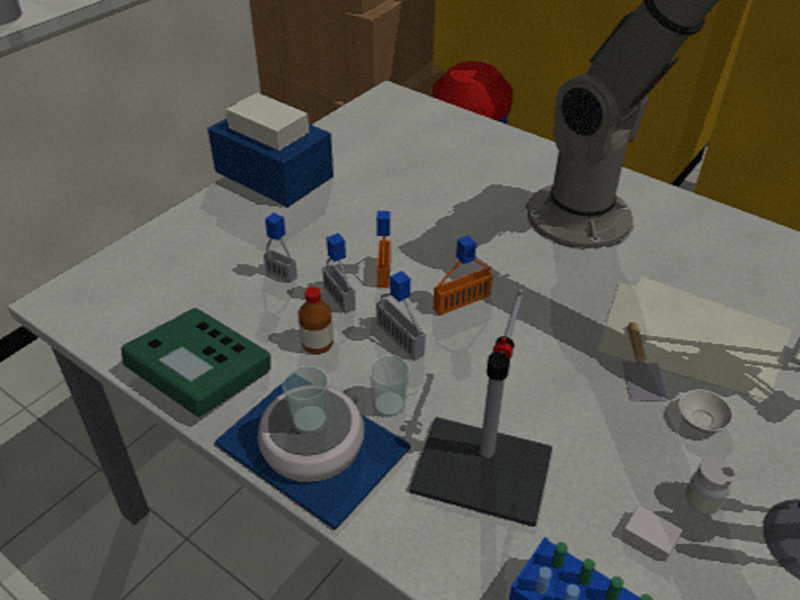

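View pics/top0.png

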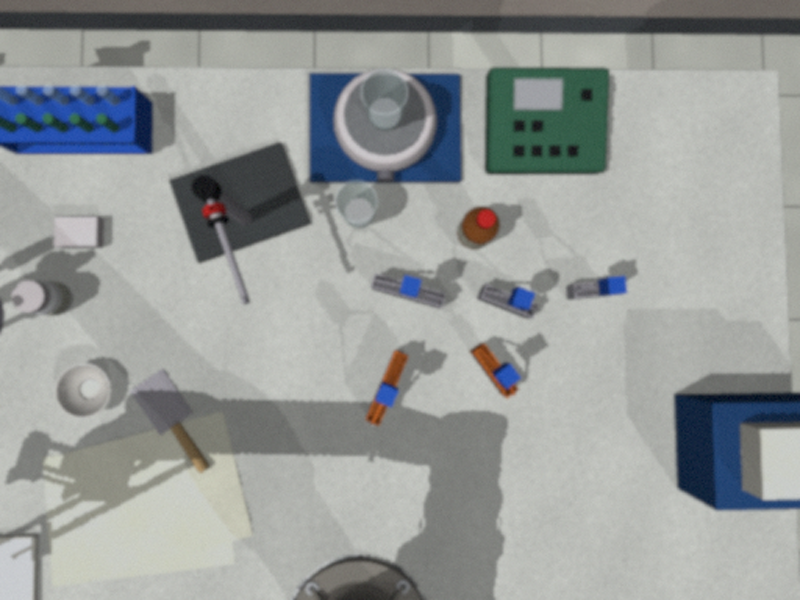

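The top view shows three grey baskets, with sleeves at (410,288), (522,298) and (613,286). The hook root is near (208,195) and its tip near (245,300). I'll enlarge crops from both cameras.

```bash
python3 - <<'E'
from station import snapshot
import cv2,numpy as np
def crop(im,c0,r0,w,h,k):
    im=cv2.resize(im[r0:r0+h,c0:c0+w,::-1],None,fx=k,fy=k,interpolation=cv2.INTER_CUBIC)
    for c in range((-c0)%10,w,10): cv2.putText(im,str(c+c0),(int(c*k),8),0,.3,(0,255,255),1);cv2.line(im,(int(c*k),10),(int(c*k),16),(0,255,255),1)
    for r in range((-r0)%10,h,10): cv2.putText(im,str(r+r0),(0,int(r*k)+4),0,.3,(0,255,255),1);cv2.line(im,(20,int(r*k)),(26,int(r*k)),(0,255,255),1)
    return im
t=snapshot("top")["img"];s=snapshot("scene")["img"]
np.save("top.npy",t);np.save("scene.npy",s)
a=crop(t,225,165,190,46,4.2);b=crop(t,105,105,75,95,3.7);c=crop(s,260,180,110,95,4.6)
d=crop(s,160,130,120,105,6.5)
W=798;ab=np.zeros((580,W,3),np.uint8);ab[:a.shape[0],:a.shape[1]]=a[:,:W];ab[200:200+b.shape[0],:b.shape[1]]=b;
w=min(c.shape[1],W-285);ab[200:200+min(380,c.shape[0]),285:285+w]=c[:380,:w]
cv2.imwrite("pics/c1.png",ab);cv2.imwrite("pics/c2.png",d[:600])
E
```

```text
(no output)
```

View pics/c1.png

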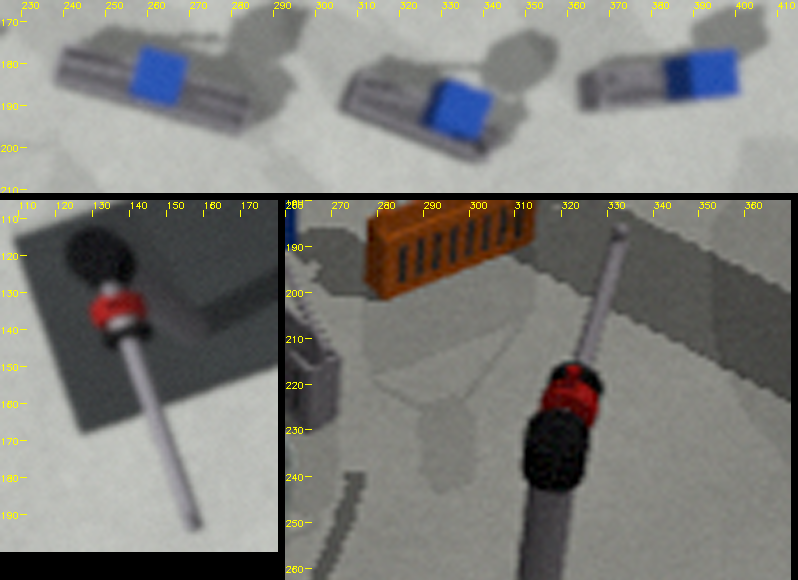

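View pics/c2.png

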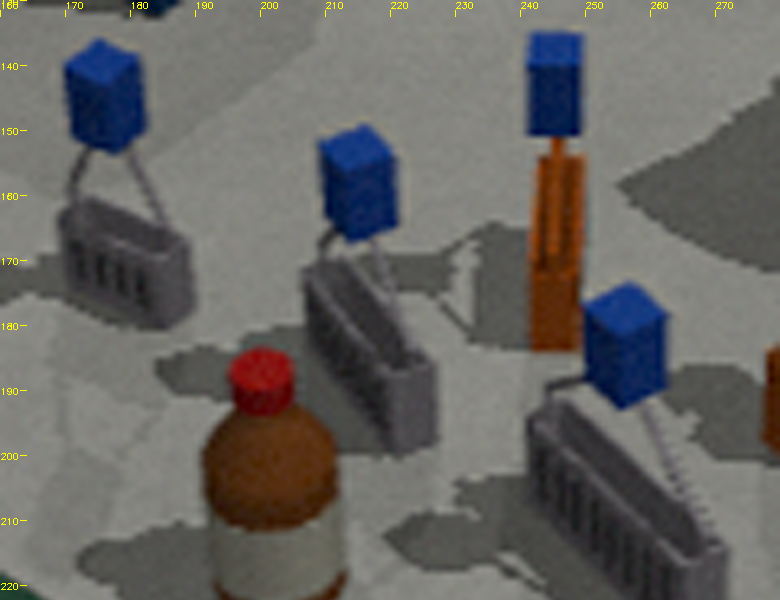

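The crops show the top-face centres in original pixels: L (262.9,183.1), M (334.8,191.0), S (395.2,182.4). The hook pin is at (157.4,192.6) and the post cap at (132,120.4). Next I'll convert these to positions.

```bash
cat > h.py <<'E'
import numpy as np
from scipy.spatial.transform import Rotation as R
K=np.array([[369.2325,0,260.677],[0,369.2325,189.3898],[0,0,1]])
T=np.array([[-0.0099,-0.9986,0.0522,0.4988],[-0.9995,0.0083,-0.0292,-0.0568],[0.0287,-0.0524,-0.9982,0.9805]])
Ks=np.array([[498.28,0,263.058],[0,498.28,182.629],[0,0,1]])
Ts=np.array([[-0.5951,0.527,-0.6067,1.377],[0.8035,0.4044,-0.4368,0.5315],[0.0151,-0.7475,-0.6641,1.0463]])
def back(u,v,z,K=K,T=T):
    d=T[:,:3]@np.linalg.inv(K)@[u,v,1]; return T[:,3]+d*(z-T[2,3])/d[2]
def proj(p,K=Ks,T=Ts):
    q=K@(T[:,:3].T@(np.array(p)-T[:,3])); return q[:2]/q[2]
E
python3 - <<'E'
from h import *
import cv2
for n,u,v,z in [("L",262.9,183.1,.154),("M",334.8,191,.149),("S",395.2,182.4,.144),("tip",157.4,192.6,.229),("armnear",105+127/3.7,105+143/3.7,.220),("cap",132,120.4,.228)]:
    p=back(u,v,z);print(n,p.round(4),"r",np.hypot(*p[:2]).round(3),"scene px",proj(p).round(1))
def seg(a,b,z,k,c0,r0):
    f=lambda q:back(c0+q[0]/k,r0+q[1]/k,z)
    d=f(b)-f(a);return np.degrees(np.arctan2(d[1],d[0])),np.hypot(d[0],d[1])
print("L",seg((65,45),(248,97),.055,4.2,225,165),seg((55,82),(240,133),.055,4.2,225,165))
print("M",seg((342,107),(480,162),.05,4.2,225,165));print("S",seg((580,110),(670,100),.045,4.2,225,165))
t=np.load("top.npy").astype(int)
m=((t[:,:,2]>110)&(t[:,:,2]-t[:,:,0]>70)).astype(np.uint8)
for c in cv2.findContours(m,0,1)[0]:
    if 60<cv2.contourArea(c)<400: print(cv2.minAreaRect(c))
E
```

```text
L [ 0.5561 -0.0861  0.154 ] r 0.563 scene px [255.3 177. ]
M [ 0.5372 -0.2493  0.149 ] r 0.592 scene px [214.4 152.5]
S [ 0.556  -0.3904  0.144 ] r 0.679 scene px [174.8 139.1]
tip [0.5334 0.1302 0.229 ] r 0.549 scene px [330.8 184.3]
armnear [0.6349 0.1698 0.22  ] r 0.657 scene px [322.7 217.2]
cap [0.6814 0.1826 0.228 ] r 0.705 scene px [317.1 229. ]
L (np.float64(-106.34926633482154), np.float64(0.11388411275108702)) (np.float64(-105.91673264974102), np.float64(0.11471644938330462))
M (np.float64(-112.22394214257251), np.float64(0.08974408121310169))
S (np.float64(-84.20529891000277), np.float64(0.05581924022899503))
((247.3000030517578, 252.4000244140625), (11.62755298614502, 11.180339813232422), 26.56505012512207)
((324.5877990722656, 240.2229766845703), (11.508515357971191, 11.857258796691895), 54.46232223510742)
((334.3000183105469, 191.1000213623047), (12.016654014587402, 12.016654968261719), 18.43494987487793)
((394.0, 182.0), (10.0, 12.0), 90.0)
((262.4000244140625, 182.8000030517578), (11.384199142456055, 12.016654968261719), 18.43494987487793)
((266.0, 110.5), (7.0, 16.0), 90.0)
((285.5, 88.0), (46.0, 15.0), 90.0)
((208.5, 72.0), (48.0, 17.0), 90.0)
```

The projections agree with the scene picture to about 1 px for the baskets and about 3 px for the tip. The tip-to-post distance measures 157 mm, where 158 is expected. The hook yaw is about 20°. I'll write a helper that turns a world target into tool-axis shifts.

```bash
cat >> h.py <<'E'
from station import observe
def go(p,yaw):  # tool shift (mm) and turn about z to TCP target p, tool-y yaw in deg (mod 180)
    o=observe();Rt=R.from_rotvec(o["orientation"]).as_matrix()
    y=np.degrees(np.arctan2(Rt[1,1],Rt[0,1]));d=(yaw-y+90)%180-90
    print("t",o["time_s"],"yaw %.2f"%y,"tilt",(Rt[:,2]*1000).round(1)[:2],"shift mm",((Rt.T@(np.array(p)-o["position"]))*1000).round(1),"turn z %.3f"%-np.radians(d))
E
python3 -c "
from h import *
go([.556,-.086,.35],74)"
```

```text
t 0.2 yaw 74.48 tilt [-0.2 -1.1] shift mm [-558.8 -608.9  -47.2] turn z 0.008
```

```bash
python3 -m crank '[[60,-20,-22,-24,0,0,0],[60,-30,-33,-23,0,0,0],[60,-32,-35,0,0,0,0],[60,-32,-35,0,0,0,0],[60,-32,-35,0,0,0,0],[60,-32,-35,0,0,0,0],[60,-32,-35,0,0,0,0],[60,-32,-35,0,0,0,0]]' 25; python3 -m crank '[[60,-32,-35,0,0,0,0],[60,-32,-35,0,0,0,0],[60,-32,-35,0,0,0,0],[60,-32,-35,0,0,0,0],[60,-32,-35,0,0,0,0],[60,-32,-35,0,0,0,0],[60,-32,-35,0,0,0,0],[60,0,0,0,0,0,0]]'; python3 -c "
from h import *
go([.556,-.086,.30],74)"
```

```text
time_s: 1.0
position: [0.3433, 0.3285, 0.3496]
orientation: [-0.424, -3.113, -0.001]
ft_force: [0.7, 1.0, 0.3]
width: 0.0526
time_s: 1.8
position: [0.4947, 0.0281, 0.35]
orientation: [0.439, 3.109, -0.003]
ft_force: [-0.6, 0.4, -1.0]
width: 0.0524
t 1.8 yaw 73.92 tilt [ 1.7 -2.2] shift mm [-90.4 -92.6  50.3] turn z -0.001
```

```bash
python3 -m crank '[[60,-30,-31,12,0,0,0],[60,-30,-31,12,0,0,0],[60,-30,-30,12,0,0,0],[60,0,0,0,0,0,0],[60,0,0,0,0,0,0]]'; python3 - <<'E'
from h import *
from station import snapshot
import cv2
go([.556,-.086,.199],74)
s=snapshot("wrist");cv2.imwrite("pics/w1.png",cv2.resize(s["img"][:,:,::-1],(800,600),interpolation=cv2.INTER_CUBIC))
E=s["extrinsics"];print(s["camera_matrix"].tolist(),E.round(4).tolist())
o=observe();Rt=R.from_rotvec(o["orientation"]).as_matrix()
print("cam in tool",(Rt.T@(E[:3,3]-o["position"])).round(4),(Rt.T@E[:3,:3]).round(4).tolist())
E
```

```text
time_s: 2.3
position: [0.555, -0.0784, 0.3129]
orientation: [-0.426, -3.111, 0.001]
ft_force: [0.1, -0.2, 0.1]
width: 0.0524
t 2.3 yaw 74.39 tilt [-1.5 -0.1] shift mm [ -3.2  -7.  113.9] turn z 0.007
[[297.3186396354542, 0.0, 253.67024742125602], [0.0, 297.3186396354542, 197.04907684978113], [0.0, 0.0, 1.0]] [[0.2688, 0.9334, 0.2378, 0.4895], [0.9632, -0.2601, -0.068, -0.0592], [-0.0016, 0.2473, -0.9689, 0.396], [0.0, 0.0, 0.0, 1.0]]
cam in tool [ 0.068  -0.0001 -0.0827] [[-0.0019, -0.9687, -0.2484], [1.0, -0.0013, -0.0023], [0.0019, -0.2484, 0.9687]]
```

View pics/w1.png

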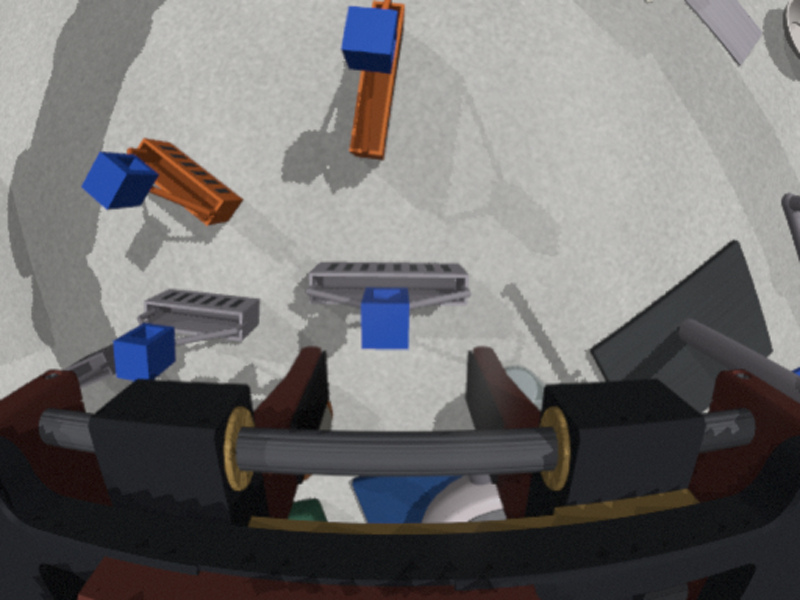

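```bash
cat >> h.py <<'E'
def wback(u,v,z,s):
    K,E=s["camera_matrix"],s["extrinsics"];d=np.array([u-K[0,2],v-K[1,2]]);r=np.hypot(*d);th=r/K[0,0]
    w=E[:3,:3]@np.r_[d/r*np.sin(th),np.cos(th)];return E[:3,3]+w*(z-E[2,3])/w[2]
E
python3 - <<'E'
from h import *
from station import snapshot
s=snapshot("wrist")
p=wback(385/1.5625,327/1.5625,.154,s);print(p)
a=wback(361/1.5625,327/1.5625,.154,s);b=wback(409/1.5625,327/1.5625,.154,s);print(np.linalg.norm(a-b))
a=wback(313/1.5625,264/1.5625,.055,s);b=wback(466/1.5625,265/1.5625,.055,s);print(np.linalg.norm(a-b),np.degrees(np.arctan2(*(b-a)[1::-1])))
p[2]=.199;go(p,74)
E
```

```text
[ 0.55776414 -0.08375144  0.154     ]
0.026178762871379463
0.11471027812704514 74.09937794040464
t 2.4 yaw 74.59 tilt [-0.3  1. ] shift mm [ -4.6  -6.2 114.6] turn z 0.010
```

```bash
python3 -m crank '[[60,-4,-5.5,30,0,0,0.01],[60,0,0,35,0,0,0],[60,0,0,30,0,0,0],[60,0,0,18,0,0,0],[60,0,0,0,0,0,0],[60,0,0,0,0,0,0]]' 25;python3 -c "
from h import *
go([.5578,-.0838,.199],74)"
```

```text
time_s: 3.0
position: [0.5578, -0.0834, 0.2013]
orientation: [0.437, 3.111, 0.001]
ft_force: [-0.5, -0.6, 0.5]
width: 0.0526
t 3.0 yaw 74.01 tilt [0.5 0.6] shift mm [-0.1 -0.4  2.3] turn z 0.000
```

```bash
python3 -m crank '[[0,0,0,2,0,0,0],[0,0,0,0,0,0,0],[0,0,0,0,0,0,0],[0,0,0,0,0,0,0],[0,0,0,-10,0,0,0],[0,0,0,-25,0,0,0],[0,0,0,-35,0,0,0],[0,0,0,-35,0,0,0]]' 30;python3 -m crank '[[0,0,0,-18,0,0,0],[0,0,0,0,0,0,0]]';python3 -c "
from h import *
go([.490,.114,.32],110)"
```

```text
time_s: 3.8
position: [0.557, -0.0847, 0.3049]
orientation: [-0.44, -3.109, 0.001]
ft_force: [0.4, 0.2, -1.6]
width: 0.0261
time_s: 4.0
position: [0.5587, -0.085, 0.3247]
orientation: [0.439, 3.105, 0.002]
ft_force: [0.5, -0.1, -3.5]
width: 0.026
t 4.0 yaw 73.89 tilt [5.5 0.5] shift mm [121.3 172.2   4.4] turn z -0.630
```

```bash
python3 -m crank '[[0,15,20,0,0,0,0],[0,26,37,0,0,0,0],[0,26,37,0,0,0,0],[0,26,37,0,0,0,0],[0,18,26,0,0,0,0],[0,10,15,0,0,0,0],[0,0,0,0,0,0,-0.1],[0,0,0,0,0,0,-0.14]]';python3 -m crank '[[0,0,0,0,0,0,-0.14],[0,0,0,0,0,0,-0.14],[0,0,0,0,0,0,-0.11],[0,0,0,0,0,0,0],[0,0,0,0,0,0,0],[0,0,0,0,0,0,0]]'; python3 - <<'E'
from h import *
from station import snapshot
import cv2
go([.490,.114,.32],110)
s=snapshot("wrist");np.save("w2.npy",s,allow_pickle=True);cv2.imwrite("pics/w2.png",cv2.resize(s["img"][:,:,::-1],(800,600),interpolation=cv2.INTER_CUBIC))
E
```

```text
time_s: 4.8
position: [0.4878, 0.115, 0.3202]
orientation: [-0.054, -3.139, 0.002]
ft_force: [-0.3, -0.9, -2.2]
width: 0.0262
time_s: 5.4
position: [0.4887, 0.1141, 0.3211]
orientation: [0.542, -3.094, 0.0]
ft_force: [0.2, -0.5, -2.0]
width: 0.0258
t 5.4 yaw 109.88 tilt [-0.8 -0.4] shift mm [-1.2 -0.5  1.1] turn z -0.002
```

View pics/w2.png

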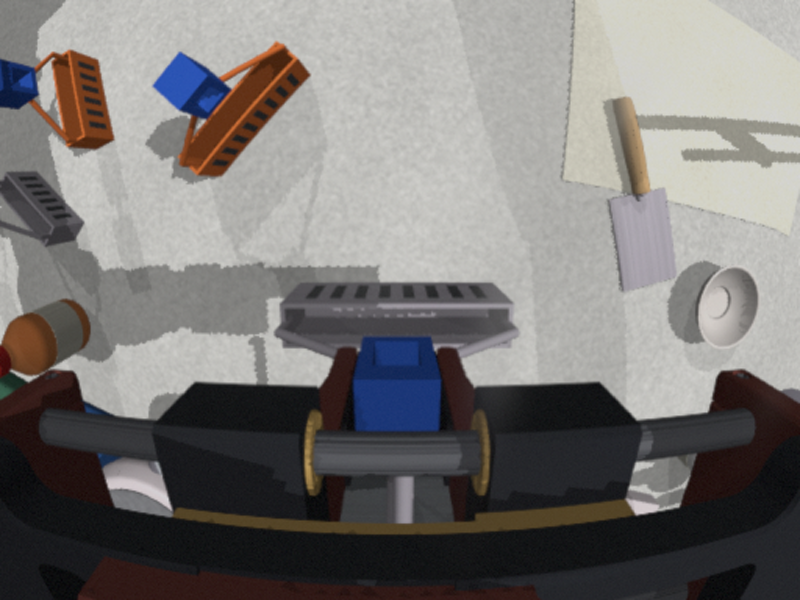

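The large basket is held and upright. The wrist view shows the arm through the gap at about (401,475–520), nearly in line with the sleeve centre at x≈397. I'll crop closer to get the lateral offset.

```bash
python3 - <<'E'
import numpy as np,cv2
s=np.load("w2.npy",allow_pickle=True).item();im=s["img"]
c=cv2.resize(im[210:335,215:305,::-1],None,fx=4.8,fy=4.8,interpolation=cv2.INTER_CUBIC)
s2=np.load("scene.npy");c2=cv2.resize(s2[180:225,300:345,::-1],None,fx=8,fy=8,interpolation=cv2.INTER_CUBIC)
o=np.zeros((600,798,3),np.uint8);o[:c.shape[0],:c.shape[1]]=c;o[:360,436:796]=c2
cv2.imwrite("pics/c3.png",o)
E
```

```text
(no output)
```

View pics/c3.png

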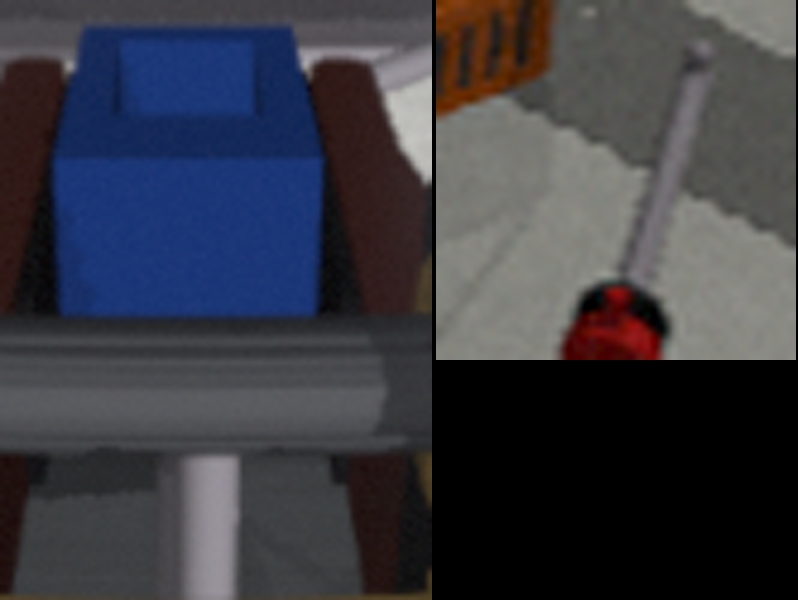

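```bash
python3 - <<'E'
from h import *
s=np.load("w2.npy",allow_pickle=True).item()
f=lambda x,y,z:wback(215+x/4.8,210+y/4.8,z,s)
for y in(470,590):
    for xs in((183,240),(160,240)):
        a,b=f(xs[0],y,.217),f(xs[1],y,.217);print(y,xs,np.linalg.norm(a-b)*1e3,((a+b)/2).round(4))
q=f(188,157,.32-.061+.016);print("sleeve near-top-edge centre",q)  # grasp z=.26 -> eye .252
o=observe();Rt=R.from_rotvec(o["orientation"]).as_matrix();print("in tool mm",(Rt.T@(q-o["position"])*1e3).round(1))
# scene: root/tip lines
for u,v,z in((333.3,185.6,.229),(331,195,.22),(325.5,215,.22)): print("scene",back(u,v,z,Ks,Ts).round(4))
for z in (.22,): print("top",back(105+193/3.7,105+318/3.7,z),back(105+127/3.7,105+143/3.7,z))
E
```

```text
470 (183, 240) 8.996263668145536 [0.5498 0.1416 0.217 ]
470 (160, 240) 12.625041866996115 [0.5504 0.1399 0.217 ]
590 (183, 240) 9.497626335912424 [0.5736 0.1504 0.217 ]
590 (160, 240) 13.32846726480762 [0.5743 0.1486 0.217 ]
sleeve near-top-edge centre [0.47651782 0.11102983 0.275     ]
in tool mm [12.6  1.3 46.2]
scene [0.5339 0.1377 0.229 ]
scene [0.5578 0.1464 0.22  ]
scene [0.6248 0.1713 0.22  ]
top [0.53716011 0.13289388 0.22      ] [0.6348974  0.16977532 0.22      ]
```

The lateral offset is about +3.5 mm in tool y, and the arm yaw is about 20.4°. Single pose readings are noisy, so I'll average several, turn to align, and then recompute.

```bash
cat >> h.py <<'E'
from station import snapshot
TIP=np.array([.5335,.1343]);YAW=20.4
def hook(off,n=8):  # averaged pose in hook frame: along (from tip, + toward root), lateral, eye height minus arm axis; force likewise
    P=[];F=[];Q=[]
    for i in range(n):
        snapshot("top");o=observe();P.append(o["position"]);F.append(o["ft_force"]);Q.append(o["orientation"]*np.sign(o["orientation"][1]))
    p=np.mean(P,0);f=np.mean(F,0);m=R.from_rotvec(np.mean(Q,0)).as_matrix();c,s=np.cos(np.radians(YAW)),np.sin(np.radians(YAW))
    d=p[:2]-TIP
    print("t %.2f"%o["time_s"],"along %.1f lat %.1f eye-axis %.1f mm"%((d@[c,s])*1e3,(d@[-s,c])*1e3,(p[2]-off-.215)*1e3),"sd",(np.std(P,0)*1e3).round(2),"F along/lat/z",round(f[:2]@[c,s],2),round(f[:2]@[-s,c],2),round(f[2],2),"Fsd",np.std(F,0).round(2),"yaw err %.2f deg"%((np.degrees(np.arctan2(m[1,1],m[0,1]))-90-YAW+90)%180-90),"tilt",(m[:2,2]*1e3).round(1),"w %.4f"%o["width"])
E
python3 -m crank '[[0,0,3.5,0,0,0,-0.008],[0,0,0,0,0,0,0],[0,0,0,0,0,0,0]]'; python3 -c "
from h import *
hook(.0692)"
```

```text
time_s: 5.75
position: [0.4877, 0.1177, 0.3216]
orientation: [-0.558, 3.092, 0.0]
ft_force: [0.8, -0.8, -2.0]
width: 0.0261
t 6.15 along -48.7 lat 0.2 eye-axis 37.4 mm sd [0.02 0.05 0.01] F along/lat/z -0.13 -0.17 -2.04 Fsd [0.44 0.55 0.38] yaw err 0.06 deg tilt [0. 0.] w 0.0259
```

```bash
python3 -m crank '[[0,0,0,-0,0,0,0],[0,0,0,12,0,0,0],[0,0,0,14,0,0,0],[0,0,0,7,0,0,0],[0,-10,0,0,0,0,0],[0,-12,0,0,0,0,0],[0,-8,0,0,0,0,0],[0,0,0,0,0,0,0]]'; python3 -c "
from h import *
hook(.0692,6)"
```

```text
time_s: 6.95
position: [0.5176, 0.1288, 0.289]
orientation: [-0.558, 3.09, -0.0]
ft_force: [-0.8, -0.3, -2.4]
width: 0.0259
t 7.25 along -18.7 lat 0.1 eye-axis 4.4 mm sd [0.39 0.19 0.06] F along/lat/z -0.09 0.02 -1.96 Fsd [0.18 0.58 0.5 ] yaw err 0.06 deg tilt [ 0.2 -0. ] w 0.0259
```

```bash
python3 -m crank '[[0,-3,0,0,0,0,0],[0,-3,0,0,0,0,0],[0,-3,0,0,0,0,0],[0,0,0,0,0,0,0]]'; python3 - <<'E'
from h import *
import cv2
hook(.0692,4)
s=snapshot("scene")["img"];w=snapshot("wrist")["img"]
a=cv2.resize(s[150:225,285:360,::-1],(480,480),interpolation=cv2.INTER_CUBIC);b=cv2.resize(w[210:335,225:283,::-1],(278,600),interpolation=cv2.INTER_CUBIC)
o=np.zeros((600,798,3),np.uint8);o[:480,:480]=a;o[:,500:778]=b;cv2.imwrite("pics/c4.png",o)
E
```

```text
time_s: 7.65
position: [0.5247, 0.1314, 0.2886]
orientation: [-0.558, 3.091, -0.0]
ft_force: [0.0, -0.6, -1.0]
width: 0.026
t 7.85 along -9.7 lat 0.2 eye-axis 4.3 mm sd [0.11 0.07 0.01] F along/lat/z 0.06 -0.3 -2.01 Fsd [0.37 0.24 0.4 ] yaw err 0.06 deg tilt [ 0.2 -0.1] w 0.0260
```

View pics/c4.png

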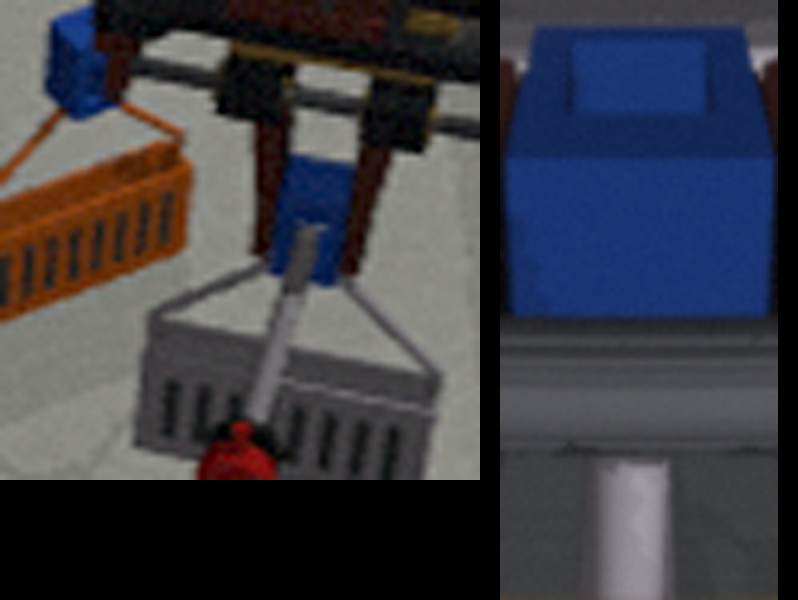

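The pin has entered the hole. It sits central to within about 1 mm, with no contact force. I'll carry on past the tip.

```bash
python3 -m crank '[[0,-3,0,0,0,0,0],[0,-4,0,0,0,0,0],[0,-4,0,0,0,0,0],[0,-5,0,0,0,0,0],[0,-6,0,0,0,0,0],[0,-6,0,0,0,0,0],[0,-6,0,0,0,0,0],[0,0,0,0,0,0,0]]'; python3 -m crank '[[0,-4,0,0,0,0,0],[0,-2,0,2,0,0,0],[0,-8,0,2,0,0,0],[0,-12,0,0,0,0,0],[0,-12,0,0,0,0,0],[0,-3,0,0,0,0,0],[0,0,0,0,0,0,0]]';python3 -c "
from h import *
hook(.0692,5)"
```

```text
time_s: 8.75
position: [0.557, 0.1434, 0.2885]
orientation: [-0.558, 3.091, -0.0]
ft_force: [0.3, -0.5, -2.6]
width: 0.0256
time_s: 9.45
position: [0.5952, 0.1576, 0.2843]
orientation: [0.558, -3.092, 0.0]
ft_force: [-1.0, -0.7, -1.7]
width: 0.0255
t 9.70 along 65.1 lat 0.2 eye-axis 0.3 mm sd [0.17 0.06 0.11] F along/lat/z 0.23 -0.04 -2.3 Fsd [0.17 0.48 0.53] yaw err 0.06 deg tilt [ 0.4 -0. ] w 0.0261
```

```bash
cat >> h.py <<'E'
def ok(off,lim=1.5,n=4):
    import sys,io,contextlib
    b=io.StringIO()
    with contextlib.redirect_stdout(b): hook(off,n)
    t=b.getvalue();print(t.split(" yaw err")[0].replace("\n","")); f=float(t.split("F along/lat/z")[1].split()[0])
    sys.exit(0 if f>-lim else 1)
E
C='python3 -c "from h import *
ok(.0692)"'
python3 -m crank '[[0,-4,0,0,0,0,0],[0,-3,0,0,0,0,0],[0,-1,0,0,0,0,0],[0,0,0,0,0,0,0]]' >/dev/null; eval "$C" && python3 -m crank '[[0,-1,0,0,0,0,0],[0,-1,0,0,0,0,0],[0,0,0,0,0,0,0]]' >/dev/null; eval "$C" && python3 -m crank '[[0,-1,0,0,0,0,0],[0,-1,0,0,0,0,0],[0,0,0,0,0,0,0]]' >/dev/null; eval "$C" && python3 -m crank '[[0,-1,0,0,0,0,0],[0,-1,0,0,0,0,0],[0,0,0,0,0,0,0]]' >/dev/null&& eval "$C" && python3 -m crank '[[0,-1,0,0,0,0,0],[0,-1,0,0,0,0,0],[0,0,0,0,0,0,0]]' >/dev/null&& eval "$C"  && python3 -m crank '[[0,-1,0,0,0,0,0],[0,-1,0,0,0,0,0],[0,0,0,0,0,0,0]]' >/dev/null&& eval "$C"
```

```text
t 10.30 along 73.2 lat 0.3 eye-axis 0.3 mm sd [0.05 0.03 0.03] F along/lat/z 0.06 0.29 -1.62 Fsd [0.21 0.65 0.12]
t 10.80 along 75.3 lat 0.3 eye-axis 0.4 mm sd [0.03 0.01 0.01] F along/lat/z -0.39 -0.13 -2.2 Fsd [0.53 0.2  0.18]
t 11.30 along 77.3 lat 0.3 eye-axis 0.3 mm sd [0.04 0.03 0.02] F along/lat/z 0.44 0.04 -2.56 Fsd [0.39 0.52 0.55]
t 11.80 along 79.3 lat 0.3 eye-axis 0.4 mm sd [0.04 0.01 0.01] F along/lat/z 0.34 0.13 -2.25 Fsd [0.5  0.63 0.67]
t 12.30 along 81.3 lat 0.3 eye-axis 0.4 mm sd [0.03 0.03 0.01] F along/lat/z -0.53 0.0 -2.05 Fsd [0.4  0.29 0.68]
t 12.80 along 83.3 lat 0.3 eye-axis 0.3 mm sd [0.04 0.02 0.01] F along/lat/z -0.08 0.13 -2.12 Fsd [0.16 0.2  0.54]
```

```bash
C='python3 -c "from h import *
ok(.0692)"'
python3 -m crank '[[0,-1,0,0,0,0,0],[0,-1,0,0,0,0,0],[0,0,0,0,0,0,0]]' >/dev/null; eval "$C" && python3 -m crank '[[0,-1,0,0,0,0,0],[0,-1,0,0,0,0,0],[0,0,0,0,0,0,0]]' >/dev/null&& eval "$C" && python3 -m crank '[[0,-1,0,0,0,0,0],[0,-1,0,0,0,0,0],[0,0,0,0,0,0,0]]' >/dev/null&& eval "$C" && python3 -m crank '[[0,-1,0,0,0,0,0],[0,-1,0,0,0,0,0],[0,0,0,0,0,0,0]]' >/dev/null&& eval "$C" && python3 -m crank '[[0,-1,0,0,0,0,0],[0,-1,0,0,0,0,0],[0,0,0,0,0,0,0]]' >/dev/null&& eval "$C"  && python3 -m crank '[[0,-1,0,0,0,0,0],[0,-1,0,0,0,0,0],[0,0,0,0,0,0,0]]' >/dev/null&& eval "$C"
```

```text
t 13.30 along 85.3 lat 0.3 eye-axis 0.3 mm sd [0.04 0.03 0.01] F along/lat/z -0.49 0.84 -1.82 Fsd [0.22 0.5  0.16]
t 13.80 along 87.3 lat 0.3 eye-axis 0.4 mm sd [0.02 0.05 0.01] F along/lat/z 0.32 0.22 -1.7 Fsd [0.41 0.22 0.32]
t 14.30 along 89.3 lat 0.3 eye-axis 0.3 mm sd [0.03 0.02 0.02] F along/lat/z -0.3 0.11 -2.39 Fsd [0.49 0.54 0.34]
t 14.80 along 91.3 lat 0.3 eye-axis 0.3 mm sd [0.04 0.04 0.01] F along/lat/z 0.06 -0.01 -2.59 Fsd [0.51 0.52 0.34]
t 15.30 along 93.3 lat 0.3 eye-axis 0.4 mm sd [0.04 0.03 0.01] F along/lat/z -0.3 0.25 -1.99 Fsd [0.3  0.49 0.64]
t 15.80 along 95.3 lat 0.3 eye-axis 0.3 mm sd [0.04 0.01 0.01] F along/lat/z 0.16 0.0 -2.05 Fsd [0.55 0.58 0.29]
```

```bash
C='python3 -c "from h import *
ok(.0692)"'
python3 -m crank '[[0,-1,0,0,0,0,0],[0,-1,0,0,0,0,0],[0,0,0,0,0,0,0]]' >/dev/null; eval "$C" && python3 -m crank '[[0,-1,0,0,0,0,0],[0,-1,0,0,0,0,0],[0,0,0,0,0,0,0]]' >/dev/null&& eval "$C" && python3 -m crank '[[0,-1,0,0,0,0,0],[0,-1,0,0,0,0,0],[0,0,0,0,0,0,0]]' >/dev/null&& eval "$C" && python3 -m crank '[[0,-1,0,0,0,0,0],[0,-1,0,0,0,0,0],[0,0,0,0,0,0,0]]' >/dev/null&& eval "$C" && python3 -m crank '[[0,-1,0,0,0,0,0],[0,-1,0,0,0,0,0],[0,0,0,0,0,0,0]]' >/dev/null&& eval "$C"  && python3 -m crank '[[0,-1,0,0,0,0,0],[0,-1,0,0,0,0,0],[0,0,0,0,0,0,0]]' >/dev/null&& eval "$C"
```

```text
t 16.30 along 97.2 lat 0.3 eye-axis 0.3 mm sd [0.02 0.02 0.02] F along/lat/z -1.18 -0.04 -1.52 Fsd [0.24 0.31 0.55]
t 16.80 along 98.9 lat 0.3 eye-axis 0.3 mm sd [0.04 0.02 0.01] F along/lat/z -4.05 -0.13 0.52 Fsd [0.43 0.38 0.3 ]
```

Contact is at along ≈ 97 and the force is building. I'll lower the basket almost onto the arm, then finish the press.

```bash
python3 -m crank '[[0,0,0,2,0,0,0],[0,0,0,2,0,0,0],[0,0,0,1.5,0,0,0],[0,-0.7,0,0,0,0,0],[0,0,0,0,0,0,0]]';python3 -c "
from h import *
hook(.0692,8)"
```

```text
time_s: 17.3
position: [0.6267, 0.1692, 0.2785]
orientation: [0.558, -3.09, 0.001]
ft_force: [-5.6, -2.1, -0.3]
width: 0.0257
t 17.70 along 99.5 lat 0.2 eye-axis -5.7 mm sd [0.01 0.02 0.01] F along/lat/z -5.35 -0.32 -0.29 Fsd [0.34 0.37 0.45] yaw err 0.05 deg tilt [ 1.6 -0.1] w 0.0255
```

```bash
python3 -m crank '[[0,-0.5,0,0,0,0,0],[0,-0.6,0,0,0,0,0],[0,0,0,0,0,0,0]]';python3 -c "
from h import *
hook(.0692,8)"
```

```text
time_s: 18.0
position: [0.6274, 0.1694, 0.2785]
orientation: [0.557, -3.089, 0.001]
ft_force: [-7.3, -3.1, 0.1]
width: 0.0259
t 18.40 along 100.2 lat 0.2 eye-axis -5.7 mm sd [0.01 0.02 0.02] F along/lat/z -7.23 -0.23 0.72 Fsd [0.5  0.59 0.54] yaw err 0.05 deg tilt [2.5 0.1] w 0.0254
```

About 7.2 N, which is roughly 2.9 mm of travel. Now I'll release, rise and head for the middle basket.

```bash
python3 -m crank '[[55,0,0,0,0,0,0],[55,0,0,0,0,0,0],[55,0,0,0,0,0,0],[55,0,0,-10,0,0,0],[55,0,0,-25,0,0,0],[55,0,0,-35,0,0,0],[55,0,0,-15,0,0,0],[55,0,0,0,0,0,0]]';python3 -c "
from h import *
go([.539,-.247,.31],68)"
```

```text
time_s: 19.2
position: [0.6296, 0.1698, 0.3673]
orientation: [-0.556, 3.086, 0.002]
ft_force: [-0.7, -0.2, 0.2]
width: 0.0484
t 19.2 yaw 110.44 tilt [6.  2.1] shift mm [ 230.8 -358.9   55.8] turn z 0.741
```

```bash
python3 -m crank '[[55,15,-22,0,0,0,0],[55,23,-36,0,0,0,0],[55,24,-37,0,0,0,0],[55,24,-37,0,0,0,0],[55,24,-37,0,0,0,0],[55,24,-37,0,0,0,0],[55,24,-37,0,0,0,0],[55,24,-37,0,0,0,0]]' >/dev/null; python3 -m crank '[[55,24,-37,0,0,0,0],[55,15,-25,0,0,0,0.1],[55,0,0,10,0,0,0.13],[55,0,0,20,0,0,0.13],[55,0,0,20,0,0,0.13],[55,0,0,0,0,0,0.13],[55,0,0,0,0,0,0.12],[55,0,0,0,0,0,0]]';python3 -m crank '[[55,0,0,0,0,0,0],[55,0,0,0,0,0,0]]' >/dev/null;python3 - <<'E'
from h import *
import cv2
go([.539,-.247,.194],68)
s=snapshot("wrist");np.save("w3.npy",s,allow_pickle=True);cv2.imwrite("pics/w3.png",cv2.resize(s["img"][:,:,::-1],(800,600),interpolation=cv2.INTER_CUBIC))
E
```

```text
time_s: 20.8
position: [0.5401, -0.2275, 0.3125]
orientation: [-0.599, -3.082, 0.001]
ft_force: [-0.4, -0.2, -1.2]
width: 0.0484
t 21.0 yaw 68.20 tilt [-0.4  0. ] shift mm [ -5.8 -18.4 119.7] turn z 0.003
```

View pics/w3.png

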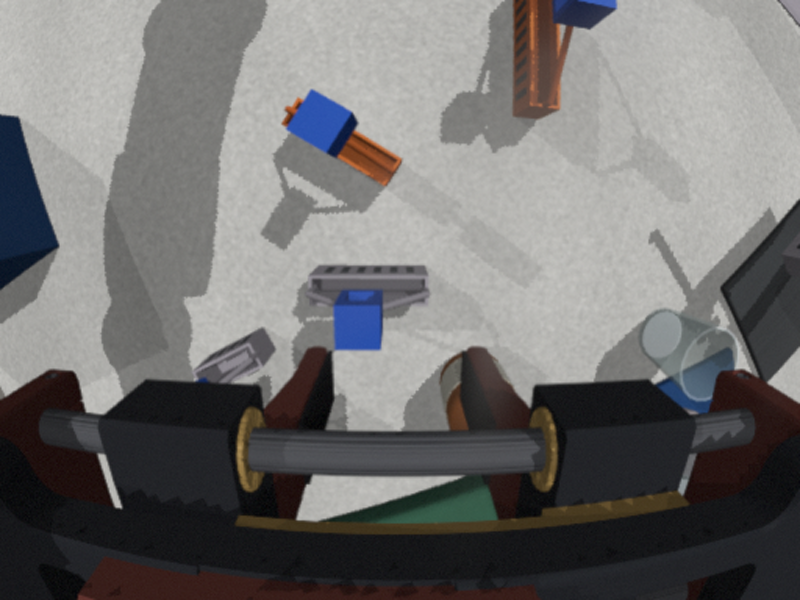

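The middle sleeve's top face is centred at (358,328) and its trough lies level in the image, so the yaw is right.

```bash
python3 - <<'E'
from h import *
s=np.load("w3.npy",allow_pickle=True).item()
p=wback(358/1.5625,328.5/1.5625,.149,s);print(p)
a=wback(312/1.5625,267/1.5625,.05,s);b=wback(426/1.5625,266/1.5625,.05,s);print(np.linalg.norm(a-b),np.degrees(np.arctan2(*(b-a)[1::-1])))
p[2]=.1945;go(p,68.2)
E
```

```text
[ 0.53928542 -0.24983558  0.149     ]
0.08685426151307016 68.53136017371895
t 21.05 yaw 68.17 tilt [-0.1  0.1] shift mm [ -7.  -20.9 119.4] turn z -0.001
```

```bash
python3 -m crank '[[55,-7,-20,25,0,0,0],[55,0,0,35,0,0,0],[55,0,0,35,0,0,0],[55,0,0,24,0,0,0],[55,0,0,0,0,0,0],[55,0,0,0,0,0,0],[55,0,0,0,0,0,0]]';python3 -c "
from h import *
hook(0.07,3);go([.5393,-.2495,.1945],68.3)"
```

```text
time_s: 21.75
position: [0.5405, -0.2496, 0.1967]
orientation: [0.597, 3.082, -0.0]
ft_force: [-0.5, 0.7, -0.6]
width: 0.0482
t 21.90 along -127.2 lat -362.0 eye-axis -88.4 mm sd [0.1  0.11 0.15] F along/lat/z 0.28 0.22 0.13 Fsd [0.02 0.48 0.21] yaw err -42.32 deg tilt [ 2.7 -0.6] w 0.0481
t 21.9 yaw 68.08 tilt [ 2.4 -0.5] shift mm [ 0.9 -0.6  1.9] turn z -0.004
```

```bash
python3 -m crank '[[0,1,0,2,0,0,0],[0,0,0,0,0,0,0],[0,0,0,0,0,0,0],[0,0,0,0,0,0,0]]' 30;python3 -c "
from h import *
hook(.07,2);print(observe()['position'])";python3 -m crank '[[0,0,0,-10,0,0,0],[0,0,0,-25,0,0,0],[0,0,0,-35,0,0,0],[0,0,0,-35,0,0,0],[0,0,0,-20,0,0,0],[0,0,0,0,0,0,0]]';python3 -c "
from h import *
go([.488,.1175,.32],110.4)"
```

```text
time_s: 22.3
position: [0.5386, -0.2486, 0.193]
orientation: [-0.598, -3.084, -0.0]
ft_force: [0.5, 1.0, -1.8]
width: 0.0263
t 22.40 along -128.7 lat -360.6 eye-axis -92.1 mm sd [0.01 0.02 0.03] F along/lat/z 0.03 -0.12 -1.15 Fsd [0.23 0.69 0.12] yaw err -42.33 deg tilt [0.5 0. ] w 0.0259
[ 0.53857915 -0.24846977  0.19282847]
time_s: 23.0
position: [0.5398, -0.2496, 0.3216]
orientation: [0.597, 3.078, -0.001]
ft_force: [-0.2, -0.9, -1.5]
width: 0.0257
t 23.0 yaw 68.04 tilt [ 5.9 -1.5] shift mm [185.3 321.1   0.7] turn z -0.739
```

```bash
python3 -m crank '[[0,10,18,-10,0,0,0],[0,20,35,-15,0,0,0],[0,21,36,0,0,0,0],[0,21,36,0,0,0,0],[0,21,36,0,0,0,0],[0,21,36,0,0,0,0],[0,21,36,0,0,0,0],[0,20,35,0,0,0,0]]' >/dev/null; python3 -m crank '[[0,20,35,0,0,0,0],[0,10,18,0,0,0,-0.1],[0,0,0,0,0,0,-0.13],[0,0,0,0,0,0,-0.13],[0,0,0,0,0,0,-0.13],[0,0,0,0,0,0,-0.13],[0,0,0,0,0,0,-0.12],[0,0,0,0,0,0,0]]';python3 -m crank '[[0,0,0,0,0,0,0],[0,0,0,0,0,0,0]]' >/dev/null;python3 -c "
from h import *
hook(.0678,3);go([.488,.1175,.32],110.4)"
```

```text
time_s: 24.6
position: [0.4864, 0.118, 0.3419]
orientation: [0.559, -3.089, 0.001]
ft_force: [1.4, 0.4, -0.9]
width: 0.0258
t 24.95 along -49.2 lat 1.2 eye-axis 60.1 mm sd [0.03 0.02 0.08] F along/lat/z 0.07 -0.07 -1.46 Fsd [0.07 0.61 0.33] yaw err -0.02 deg tilt [ 0.3 -0. ] w 0.0256
t 24.95 yaw 110.40 tilt [-0.2 -0.1] shift mm [-0.7 -1.1 22.9] turn z 0.000
```

```bash
C='python3 -c "from h import *
ok(.0678)"'
python3 -m crank '[[0,0,-1,10,0,0,0],[0,0,0,20,0,0,0],[0,0,0,18,0,0,0],[0,0,0,7.6,0,0,0],[0,-8,0,0,0,0,0],[0,-12,0,0,0,0,0],[0,-10,0,0,0,0,0],[0,0,0,0,0,0,0]]' >/dev/null; eval "$C" && python3 -m crank '[[0,-3,0,0,0,0,0],[0,-3,0,0,0,0,0],[0,-3,0,0,0,0,0],[0,-3,0,0,0,0,0],[0,0,0,0,0,0,0]]' >/dev/null&& eval "$C" && python3 -m crank '[[0,-4,0,0,0,0,0],[0,-4,0,0,0,0,0],[0,-5,0,0,0,0,0],[0,-5,0,0,0,0,0],[0,-5,0,0,0,0,0],[0,-4,0,0,0,0,0],[0,0,0,0,0,0,0]]' >/dev/null && eval "$C"
```

```text
t 25.95 along -18.8 lat 0.1 eye-axis 4.9 mm sd [0.47 0.23 0.12] F along/lat/z -0.35 -0.24 -1.72 Fsd [0.11 0.44 0.58]
t 26.65 along -7.1 lat 0.2 eye-axis 4.6 mm sd [0.09 0.06 0.01] F along/lat/z -0.12 -0.27 -1.81 Fsd [0.21 0.32 0.79]
t 27.55 along 19.8 lat 0.2 eye-axis 4.6 mm sd [0.13 0.08 0.03] F along/lat/z 0.15 -0.32 -1.39 Fsd [0.42 0.21 0.26]
```

```bash
C='python3 -c "from h import *
ok(.0678)"'
python3 -m crank '[[0,-4,0,0,0,0,0],[0,-4,0,2,0,0,0],[0,-8,0,2.5,0,0,0],[0,-10,0,0,0,0,0],[0,-10,0,0,0,0,0],[0,-4,0,0,0,0,0],[0,-2,0,0,0,0,0],[0,0,0,0,0,0,0]]' >/dev/null; eval "$C" && python3 -m crank '[[0,-1,0,0,0,0,0],[0,-1,0,0,0,0,0],[0,-1,0,0,0,0,0],[0,-1,0,0,0,0,0],[0,0,0,0,0,0,0]]' >/dev/null&& eval "$C" && python3 -m crank '[[0,-1,0,0,0,0,0],[0,-1,0,0,0,0,0],[0,0,0,0,0,0,0]]' >/dev/null && eval "$C" && python3 -m crank '[[0,-1,0,0,0,0,0],[0,-1,0,0,0,0,0],[0,0,0,0,0,0,0]]' >/dev/null && eval "$C"&& python3 -m crank '[[0,-1,0,0,0,0,0],[0,-1,0,0,0,0,0],[0,0,0,0,0,0,0]]' >/dev/null && eval "$C"
```

```text
t 28.55 along 61.6 lat 0.2 eye-axis 0.1 mm sd [0.07 0.03 0.06] F along/lat/z 0.29 0.06 -1.31 Fsd [0.36 0.47 0.34]
t 29.25 along 65.9 lat 0.3 eye-axis 0.1 mm sd [0.05 0.03 0.01] F along/lat/z -0.41 -0.04 -1.21 Fsd [0.46 0.24 0.21]
t 29.75 along 67.9 lat 0.3 eye-axis 0.2 mm sd [0.02 0.03 0.  ] F along/lat/z -0.32 -0.71 -1.32 Fsd [0.18 0.59 0.54]
t 30.25 along 69.9 lat 0.3 eye-axis 0.2 mm sd [0.03 0.01 0.02] F along/lat/z 0.06 -0.1 -1.76 Fsd [0.37 0.22 0.12]
t 30.75 along 71.0 lat 0.0 eye-axis 0.1 mm sd [0.   0.01 0.01] F along/lat/z -5.12 -0.52 1.74 Fsd [0.49 0.7  0.18]
```

```bash
python3 -m crank '[[0,0,0,2,0,0,0],[0,0,0,2,0,0,0],[0,0,0,1.5,0,0,0],[0,0,0,0,0,0,0],[0,0,0,0,0,0,0]]';python3 -c "
from h import *
hook(.0678,8)"
```

```text
time_s: 31.25
position: [0.6003, 0.1592, 0.2772]
orientation: [0.557, -3.09, 0.0]
ft_force: [-3.9, -1.6, 0.2]
width: 0.0262
t 31.65 along 71.5 lat 0.2 eye-axis -5.6 mm sd [0.07 0.08 0.02] F along/lat/z -4.59 -0.55 -1.57 Fsd [0.51 0.43 0.63] yaw err 0.05 deg tilt [ 1.1 -0.1] w 0.0259
```

```bash
python3 -m crank '[[0,-0.6,0,0,0,0,0],[0,-0.6,0,0,0,0,0],[0,0,0,0,0,0,0]]';python3 -c "
from h import *
hook(.0678,8)"
```

```text
time_s: 31.95
position: [0.6013, 0.1598, 0.2771]
orientation: [0.558, -3.09, 0.0]
ft_force: [-6.4, -2.3, -0.8]
width: 0.0255
t 32.35 along 72.4 lat 0.2 eye-axis -5.6 mm sd [0.01 0.01 0.02] F along/lat/z -6.82 -0.43 -1.33 Fsd [0.73 0.59 0.31] yaw err 0.05 deg tilt [1.7 0.1] w 0.0261
```

```bash
python3 -m crank '[[0,-0.6,0,0,0,0,0],[0,0,0,0,0,0,0],[0,0,0,0,0,0,0]]' >/dev/null;python3 -c "
from h import *
hook(.0678,5)";python3 -m crank '[[55,0,0,0,0,0,0],[55,0,0,0,0,0,0],[55,0,0,0,0,0,0],[55,0,0,-10,0,0,0],[55,0,0,-25,0,0,0],[55,0,0,-35,0,0,0],[55,0,0,-15,0,0,0],[55,0,0,0,0,0,0]]';python3 -c "
from h import *
go([.558,-.389,.31],96)"
```

```text
t 32.90 along 72.8 lat 0.2 eye-axis -5.6 mm sd [0.02 0.01 0.02] F along/lat/z -7.8 -0.33 0.13 Fsd [0.25 0.4  0.18] yaw err 0.05 deg tilt [2.2 0.2] w 0.0258
time_s: 33.7
position: [0.6037, 0.1604, 0.3654]
orientation: [-0.557, 3.086, 0.002]
ft_force: [0.1, -0.0, 0.0]
width: 0.0481
t 33.7 yaw 110.46 tilt [5.2 2.3] shift mm [ 235.2 -498.8   53.9] turn z 0.252
```

```bash
python3 -m crank '[[55,10,-20,0,0,0,0],[55,18,-38,0,0,0,0],[55,19,-41,0,0,0,0],[55,19,-41,0,0,0,0],[55,19,-41,0,0,0,0],[55,19,-41,0,0,0,0],[55,19,-41,0,0,0,0],[55,19,-41,0,0,0,0]]' >/dev/null; python3 -m crank '[[55,19,-41,0,0,0,0],[55,19,-41,0,0,0,0],[55,19,-41,0,0,0,0],[55,19,-41,0,0,0,0],[55,17,-31,10,0,0,0.05],[55,0,0,20,0,0,0.1],[55,0,0,20,0,0,0.1],[55,0,0,0,0,0,0]]';python3 -m crank '[[55,0,0,0,0,0,0],[55,0,0,0,0,0,0]]' >/dev/null;python3 - <<'E'
from h import *
import cv2
go([.558,-.389,.189],96)
s=snapshot("wrist");np.save("w4.npy",s,allow_pickle=True);cv2.imwrite("pics/w4.png",cv2.resize(s["img"][:,:,::-1],(800,600),interpolation=cv2.INTER_CUBIC))
E
```

```text
time_s: 35.3
position: [0.5554, -0.3882, 0.3078]
orientation: [0.166, -3.131, -0.006]
ft_force: [0.7, 0.6, -0.5]
width: 0.0485
t 35.5 yaw 96.28 tilt [ 0.8 -0.5] shift mm [ -0.9   0.4 124.2] turn z 0.005
```

View pics/w4.png

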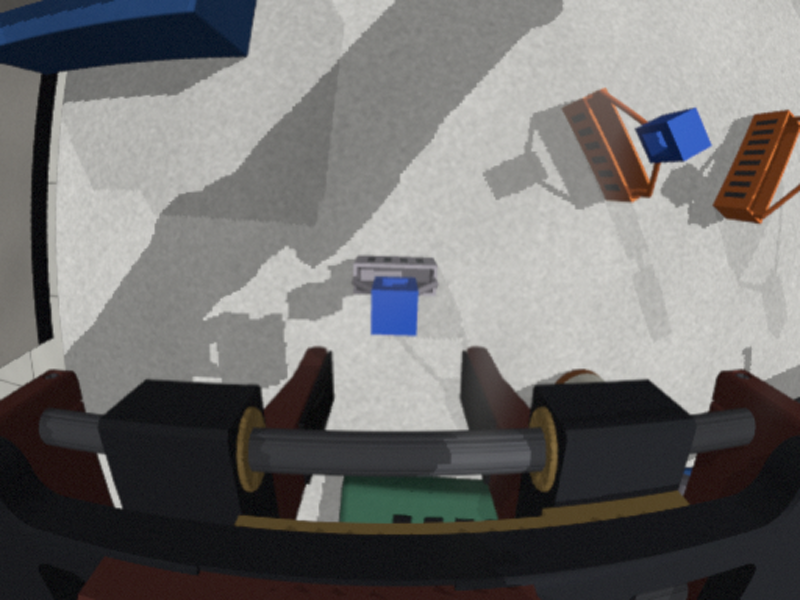

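The small sleeve's top face is centred at (394,312) and the trough is level.

```bash
python3 - <<'E'
from h import *
s=np.load("w4.npy",allow_pickle=True).item()
p=wback(394.5/1.5625,312.5/1.5625,.144,s);print(p)
a=wback(357/1.5625,257/1.5625,.045,s);b=wback(436/1.5625,258/1.5625,.045,s);print(np.linalg.norm(a-b),np.degrees(np.arctan2(*(b-a)[1::-1])))
p[2]=.1885;go(p,96)
E
```

```text
[ 0.55663525 -0.38981668  0.144     ]
0.06036385473812304 95.57639619183409
t 35.55 yaw 96.25 tilt [ 1.4 -0.8] shift mm [ 7.00e-01 -1.00e-01  1.25e+02] turn z 0.004
```

```bash
python3 -m crank '[[55,0.5,0,25,0,0,0.006],[55,0,0,35,0,0,0],[55,0,0,35,0,0,0],[55,0,0,22,0,0,0],[55,0,0,7,0,0,0],[55,0,0,0,0,0,0],[0,0,0,0,0,0,0],[0,0,0,0,0,0,0]]' 30;python3 -m crank '[[0,0,0,0,0,0,0],[0,0,0,0,0,0,0]]' ;python3 -c "
from h import *
hook(.07,2);print(observe()['position'])";python3 -m crank '[[0,0,0,-10,0,0,0],[0,0,0,-25,0,0,0],[0,0,0,-35,0,0,0],[0,0,0,-35,0,0,0],[0,0,0,-30,0,0,0],[0,0,0,-15,0,0,0],[0,0,0,0,0,0,0]]';python3 -c "
from h import *
go([.488,.1175,.34],110.4)"
```

```text
time_s: 36.35
position: [0.5569, -0.3901, 0.1904]
orientation: [-0.159, 3.135, -0.003]
ft_force: [0.1, -0.3, -0.2]
width: 0.0359
time_s: 36.55
position: [0.5567, -0.3899, 0.1896]
orientation: [-0.159, 3.136, -0.002]
ft_force: [0.2, 0.4, 3.4]
width: 0.0256
t 36.65 along -161.0 lat -499.5 eye-axis -95.4 mm sd [0.   0.02 0.02] F along/lat/z -0.58 -0.55 5.12 Fsd [0.42 0.05 0.61] yaw err -14.60 deg tilt [ 1.8 -1. ] w 0.0258
[ 0.55673747 -0.38996328  0.18964322]
time_s: 37.35
position: [0.5566, -0.39, 0.3405]
orientation: [-0.159, 3.135, -0.003]
ft_force: [0.3, 0.5, -2.2]
width: 0.0253
t 37.35 yaw 95.79 tilt [ 3.  -1.5] shift mm [ 1.700e+01  5.119e+02 -5.000e-01] turn z -0.255
```

```bash
python3 -m crank '[[0,0,20,-10,0,0,0],[0,1,40,0,0,0,0],[0,1,42,0,0,0,0],[0,1,42,0,0,0,0],[0,1,42,0,0,0,0],[0,1,42,0,0,0,0],[0,2,42,0,0,0,0],[0,2,42,0,0,0,0]]' >/dev/null; python3 -m crank '[[0,2,42,0,0,0,0],[0,2,42,0,0,0,0],[0,2,42,0,0,0,0],[0,2,42,0,0,0,0],[0,1,30,0,0,0,-0.05],[0,0,0,0,0,0,-0.1],[0,0,0,0,0,0,-0.1],[0,0,0,0,0,0,0]]';python3 -m crank '[[0,0,0,0,0,0,0],[0,0,0,0,0,0,0]]' >/dev/null;python3 -c "
from h import *
hook(.0696,3);go([.488,.1175,.32],110.4)"
```

```text
time_s: 38.95
position: [0.4858, 0.1163, 0.3467]
orientation: [0.551, -3.09, 0.001]
ft_force: [0.0, 1.1, -2.3]
width: 0.0259
t 39.30 along -50.3 lat -1.0 eye-axis 63.6 mm sd [0.06 0.05 0.11] F along/lat/z -0.1 -0.14 -1.13 Fsd [0.14 0.37 0.14] yaw err -0.37 deg tilt [ 0.5 -0. ] w 0.0258
t 39.3 yaw 110.05 tilt [-0.2 -0.1] shift mm [-1.7  1.1 28.3] turn z -0.006
```

```bash
C='python3 -c "from h import *
ok(.0696)"'
python3 -m crank '[[0,0,1.2,12,0,0,-0.007],[0,0,0,20,0,0,0],[0,0,0,19,0,0,0],[0,0,0,7.8,0,0,0],[0,-9,0,0,0,0,0],[0,-12,0,0,0,0,0],[0,-10,0,0,0,0,0],[0,0,0,0,0,0,0]]' >/dev/null; eval "$C" && python3 -m crank '[[0,-3,0,0,0,0,0],[0,-3,0,0,0,0,0],[0,-3,0,0,0,0,0],[0,-3,0,0,0,0,0],[0,0,0,0,0,0,0]]' >/dev/null&& eval "$C" && python3 -m crank '[[0,-4,0,0,0,0,0],[0,-4,0,0,0,0,0],[0,-5,0,0,0,0,0],[0,-5,0,0,0,0,0],[0,-5,0,0,0,0,0],[0,-4,0,0,0,0,0],[0,0,0,0,0,0,0]]' >/dev/null && eval "$C"
```

```text
t 40.30 along -18.7 lat 0.4 eye-axis 5.3 mm sd [0.47 0.22 0.13] F along/lat/z -0.35 -0.02 -1.53 Fsd [0.18 0.27 0.28]
t 41.00 along -7.1 lat 0.5 eye-axis 5.0 mm sd [0.09 0.05 0.02] F along/lat/z 0.23 0.04 -1.98 Fsd [0.35 0.45 0.61]
t 41.90 along 19.8 lat 0.5 eye-axis 5.0 mm sd [0.13 0.07 0.04] F along/lat/z 0.25 -0.69 -1.73 Fsd [0.34 0.4  0.33]
```

```bash
C='python3 -c "from h import *
ok(.0696)"'
python3 -m crank '[[0,-4,0,0,0,0,0],[0,-4,0,2,0,0,0],[0,-4,0,2.5,0,0,0],[0,-3,0,0,0,0,0],[0,-2,0,0,0,0,0],[0,0,0,0,0,0,0]]' >/dev/null; eval "$C" && python3 -m crank '[[0,-1,0,0,0,0,0],[0,-1,0,0,0,0,0],[0,-1,0,0,0,0,0],[0,0,0,0,0,0,0]]' >/dev/null&& eval "$C" && python3 -m crank '[[0,-1,0,0,0,0,0],[0,-1,0,0,0,0,0],[0,0,0,0,0,0,0]]' >/dev/null && eval "$C" && python3 -m crank '[[0,-1,0,0,0,0,0],[0,-0.5,0,0,0,0,0],[0,0,0,0,0,0,0]]' >/dev/null && eval "$C"&& python3 -m crank '[[0,-1,0,0,0,0,0],[0,-0.5,0,0,0,0,0],[0,0,0,0,0,0,0]]' >/dev/null && eval "$C"&& python3 -m crank '[[0,-1,0,0,0,0,0],[0,-0.5,0,0,0,0,0],[0,0,0,0,0,0,0]]' >/dev/null && eval "$C"
```

```text
t 42.70 along 36.9 lat 0.6 eye-axis 0.6 mm sd [0.07 0.04 0.03] F along/lat/z -0.35 0.18 -1.17 Fsd [0.54 0.38 0.37]
t 43.30 along 39.9 lat 0.6 eye-axis 0.5 mm sd [0.02 0.02 0.01] F along/lat/z 0.14 0.03 -1.49 Fsd [0.46 0.28 0.37]
t 43.80 along 41.9 lat 0.6 eye-axis 0.5 mm sd [0.03 0.02 0.01] F along/lat/z 0.24 0.19 -1.65 Fsd [0.28 0.51 0.46]
t 44.30 along 43.4 lat 0.6 eye-axis 0.6 mm sd [0.02 0.02 0.01] F along/lat/z 0.28 0.25 -1.44 Fsd [0.27 0.1  0.32]Traceback (most recent call last):
  File "<string>", line 2, in <module>
    ok(.0696)
    ~~^^^^^^^
  File "h.py", line 31, in ok
    with contextlib.redirect_stdout(b): hook(off,n)
                                        ~~~~^^^^^^^
  File "h.py", line 24, in hook
    snapshot("top");o=observe();P.append(o["position"]);F.append(o["ft_force"]);Q.append(o["orientation"]*np.sign(o["orientation"][1]))
    ~~~~~~~~^^^^^^^
ValueError: 200 camera calls are used up
```

The camera allowance is spent: my averaging used a camera call per sample. From here I'll average over null rows and go by pose and force feel.

```bash
N='[[0,0,0,0,0,0,0]]'; for i in 1 2 3 4; do python3 -m crank '[[0,0,0,0,0,0,0]]' | grep -E "time|posi|ft_f" | tr '\n' ' ';echo; done
```

```text
time_s: 44.7 position: [0.5754, 0.1505, 0.2852] ft_force: [0.8, -0.2, -2.2] 
time_s: 44.8 position: [0.5754, 0.1505, 0.2852] ft_force: [-0.4, 0.4, -2.1] 
time_s: 44.9 position: [0.5753, 0.1505, 0.2852] ft_force: [0.2, 1.3, -1.4] 
time_s: 45.0 position: [0.5754, 0.1505, 0.2852] ft_force: [-0.2, -0.8, -2.1]
```

```bash
cat > d.sh <<'E'
grep -E "time|posi|ft_f" | tr -d '[],' | tr '\n' ' ' | awk '{dx=$4-.5335;dy=$5-.1343; printf "t %s along %.1f lat %.1f z %.4f F %.1f Fz %.1f\n",$2,1e3*(dx*.9373+dy*.3486),1e3*(-dx*.3486+dy*.9373),$6,$8*.9373+$9*.3486,$10}'
E
python3 -m crank '[[0,-1,0,0,0,0,0],[0,0,0,0,0,0,0]]'|sh d.sh;python3 -m crank '[[0,0,0,0,0,0,0]]' |sh d.sh;python3 -m crank '[[0,0,0,0,0,0,0]]' |sh d.sh
```

```text
t 45.2 along 45.6 lat 0.5 z 0.2850 F -1.7 Fz -1.6
t 45.3 along 45.6 lat 0.5 z 0.2851 F -2.2 Fz -0.0
t 45.4 along 45.7 lat 0.6 z 0.2851 F -2.6 Fz -1.5
```

```bash
python3 -m crank '[[0,0,0,2,0,0,0],[0,0,0,2,0,0,0],[0,0,0,2,0,0,0],[0,-0.7,0,0,0,0,0],[0,-0.7,0,0,0,0,0],[0,0,0,0,0,0,0],[0,0,0,0,0,0,0]]'|sh d.sh; for i in 1 2 3; do python3 -m crank '[[0,0,0,0,0,0,0]]' |sh d.sh; done
```

```text
t 46.1 along 46.1 lat 0.4 z 0.2786 F -5.6 Fz 1.2
t 46.2 along 46.1 lat 0.4 z 0.2786 F -6.0 Fz 1.3
t 46.3 along 46.1 lat 0.4 z 0.2786 F -6.7 Fz 0.2
t 46.4 along 46.1 lat 0.4 z 0.2786 F -6.4 Fz 1.1
```

```bash
python3 -m crank '[[0,-0.8,0,0,0,0,0],[0,-0.7,0,0,0,0,0],[0,0,0,0,0,0,0],[0,0,0,0,0,0,0]]'|sh d.sh; for i in 1 2 3 4; do python3 -m crank '[[0,0,0,0,0,0,0]]' |sh d.sh; done
```

```text
t 46.8 along 47.0 lat 0.3 z 0.2786 F -9.7 Fz 4.4
t 46.9 along 47.0 lat 0.3 z 0.2786 F -10.5 Fz 4.2
t 47.0 along 47.0 lat 0.3 z 0.2786 F -10.2 Fz 3.5
t 47.1 along 47.0 lat 0.3 z 0.2786 F -9.1 Fz 3.4
t 47.2 along 47.0 lat 0.3 z 0.2786 F -9.6 Fz 3.1
```

```bash
python3 -m crank '[[0,0,0,-1,0,0,0],[0,0,0,-0.7,0,0,0],[0,0,0,0,0,0,0],[0,0,0,0,0,0,0]]'|sh d.sh; for i in 1 2 3 4; do python3 -m crank '[[0,0,0,0,0,0,0]]' |sh d.sh; done
```

```text
t 47.6 along 47.1 lat 0.5 z 0.2794 F -5.0 Fz -3.9
t 47.7 along 47.1 lat 0.5 z 0.2794 F -5.7 Fz -5.0
t 47.8 along 47.2 lat 0.5 z 0.2794 F -5.9 Fz -4.0
t 47.9 along 47.2 lat 0.5 z 0.2794 F -5.5 Fz -3.9
t 48.0 along 47.1 lat 0.5 z 0.2793 F -4.6 Fz -3.7
```

```bash
python3 -m crank '[[0,-0.6,0,0,0,0,0],[0,0,0,0,0,0,0],[0,0,0,0,0,0,0]]'|sh d.sh; for i in 1 2 3; do python3 -m crank '[[0,0,0,0,0,0,0]]' |sh d.sh; done
```

```text
t 48.3 along 47.6 lat 0.4 z 0.2794 F -5.9 Fz -3.8
t 48.4 along 47.6 lat 0.4 z 0.2793 F -5.6 Fz -3.2
t 48.5 along 47.7 lat 0.5 z 0.2793 F -5.0 Fz -4.7
t 48.6 along 47.5 lat 0.5 z 0.2793 F -5.1 Fz -3.3
```

```bash
python3 -m crank '[[0,-0.8,0,0,0,0,0],[0,0,0,0,0,0,0],[0,0,0,0,0,0,0]]'|sh d.sh; for i in 1 2 3 4 5; do python3 -m crank '[[0,0,0,0,0,0,0]]' |sh d.sh; done
```

```text
t 48.9 along 48.1 lat 0.5 z 0.2793 F -7.5 Fz -2.5
t 49.0 along 48.2 lat 0.4 z 0.2793 F -6.9 Fz -2.6
t 49.1 along 48.2 lat 0.4 z 0.2793 F -7.1 Fz -3.0
t 49.2 along 48.2 lat 0.4 z 0.2793 F -7.3 Fz -2.4
t 49.3 along 48.2 lat 0.4 z 0.2793 F -7.6 Fz -2.5
t 49.4 along 48.2 lat 0.4 z 0.2793 F -6.3 Fz -3.5
```

About 7.1 N after roughly 3.0 mm from first contact, so the press is right. I'll release, rise and withdraw.

```bash
python3 -m crank '[[55,0,0,0,0,0,0],[55,0,0,0,0,0,0],[55,0,0,0,0,0,0],[55,0,0,0,0,0,0],[55,0,0,-10,0,0,0],[55,0,0,-20,0,0,0],[55,0,0,-30,0,0,0],[55,0,0,-30,0,0,0]]';  python3 -m crank '[[55,0,0,-20,0,0,0],[55,20,0,0,0,0,0],[55,20,0,0,0,0,0],[55,0,0,0,0,0,0],[55,0,0,0,0,0,0],[55,0,0,0,0,0,0],[55,0,0,0,0,0,0]]'; for i in 1 2 3; do python3 -m crank '[[55,0,0,0,0,0,0]]' |sh d.sh; done
```

```text
time_s: 50.2
position: [0.5803, 0.1523, 0.3725]
orientation: [-0.559, 3.091, -0.0]
ft_force: [0.8, 0.2, -0.1]
width: 0.0483
time_s: 50.9
position: [0.5434, 0.1387, 0.3908]
orientation: [-0.56, 3.091, -0.001]
ft_force: [0.2, 0.7, 0.4]
width: 0.0483
t 51.0 along 10.7 lat 0.6 z 0.3907 F -1.1 Fz -0.1
t 51.1 along 10.5 lat 0.6 z 0.3907 F 0.1 Fz -0.0
t 51.2 along 10.3 lat 0.5 z 0.3907 F 0.1 Fz 0.1
```

The fingers came away empty: the force is about 0 and nothing was lifted. Handing in.

```bash
python3 -c "
from station import hand_in
print(hand_in())"
```

```text
the job is handed in; nothing more can be done
None
```

I hung all three baskets on the hook, large then middle then small, and handed in at about 51 s. The end state was not confirmed by picture, because my force and pose averaging had used up all 200 camera calls by the third press.

| Basket | Final press force | Stop travel |
|---|---|---|
| Large | 7.2 N | about 2.9 mm |
| Middle | 7.8 N | about 2.7 mm, allowing for friction of the large basket |
| Small | 7.1 N | about 2.6–3 mm |

- **Passing the tip:** all three eyes went over the upturned tip with no contact force that I could measure.
- **Small basket press:** this one is the least certain. It read 9–10 N for about half a second while I was also pushing down on the arm. I lifted slightly, the force fell to about 5.4 N, and I then pressed on to 7.1 N. Friction between the baskets makes its travel figure rougher than the others.
- **Last checks:** after the final release the wrist force was about 0 and the fingers rose clear without lifting anything. The gripper was about 0.1 m above the hung baskets, touching nothing.

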